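# Sort the carver's bench: bare carvings, lacquered carvings and the gouge into their trays

## Robot

A 6-joint arm with a two-finger parallel gripper is mounted at the origin on the work surface. World frame = base frame: x ahead of the robot, y to its left, z up, the work surface at z = 0. Lengths are in m, angles in rad, forces in N, time in s.
With the tool pointing down it reaches from about 0.375 to 0.975 m from the base axis. Payload 3.8 kg.
Tool frame: the origin (TCP) lies midway between the tips of the shut fingers; the grasp point (between the pads) lies 19 mm behind it; z points along the fingers, y is the line along which they close (so a half turn about z gives the same grasp; the last joint's range is limited). The gripper opens to 85 mm and grips with 20 to 120 N. Pads are 22 mm wide; open, the fingers measure 114 mm over their backs; the gripper's body (76 mm by 85 mm) begins 54 mm behind the grasp point. The pads swing forward as they close: fully open they stand 13 mm farther back than shut.
Start: joints at [-1.377, 0.264, 1.604, -0, 1.274, -0.037], TCP at [0.154, -0.657, 0.231] pointing down, gripper open.
Joint ranges: [-2.63, 2.63], [-0.94, 2.18], [0.31, 2.57], [-1.31, 4.45], [0, 2.66], [-2.55, 2.55]. Speed limits (rad/s): [2.57, 2.57, 3.14, 3.14, 3.14, 3.14].

## Interface

Orientations are given as a rotation vector (axis times angle).
In Python, from workcell import status, read_camera, workorder, masks_of gives the robot as it stands.
- The arm moves only by the tool drive_tool, never from a script. Its argument "rows" is a list of rows, each a list of 7 numbers: the turn, a rotation vector about the tool's x, y, z in degrees, then the shift along the tool's x, y, z in m, then the opening, from 0 (shut) to 1 (fully open). In form: [[ax, ay, az, tx, ty, tz, claw], ...]. A call has 1 to 8 rows; each row shifts and turns the commanded pose from where the row before left it, along the tool's axes as they then stand; what a row does not reach is not made up. A row lasts 1/12 s, in which the tool goes at most 41.7 mm and 7.16 degrees, less where a joint would pass 70% of its speed; a pose out of reach is approached as far as the arm can. A call is refused whole if a number of a shift passes 0.0417 or a number of a turn 7.16, either way. A call with a gripper value outside its range is refused whole. The fingers move at their own pace and stop on an object; "force" is the grip in N (left out, the last holds). Time passes only in rows, so rows that do not move let the fingers close. It gives the time, the measured TCP pose, the force, the opening and the grip force at its end, in the units of the state.
- status.read_state(): the state, without advancing time (a new reading comes with each control period).
- read_camera(name): name is "scene" or "top" or "wrist"; returns a dict with "color" (384x512x3 uint8, red, green, blue), "intrinsics" (3x3 intrinsics, pixels), "world_from_camera" (4x4, takes a point from camera to world coordinates); the wrist camera has in their place "mount" (4x4, takes a point from camera to tool coordinates, whose origin is the TCP and whose axes are the flange's). Camera axes: x right, y up, looking along -z (the intrinsics and any distortion apply to the point x, -y, -z); pixel columns grow to the right and rows downward; lengths in m; the calibration is good to about 2 mm. A picture is of the moment at which its call begins: read the wrist's pose just before it. There is no depth.
- workorder.finish_job(): hands the job in; it is judged then, once.
Trained networks look in a picture, given as the dict that the camera call returned (one of the last four; its "shot" number tells which), for a name from the list of things; names that differ only in an ending like _2 or _b are one class to them, and where a whole thing is asked for, a point or a joint stands for the part that bears it (a point fixed in the world has none). Each returns a list of dicts, best first, with "score" (0 to 1); they miss things now and then, are a little off and sometimes report something else, mostly with a low value. They report only what shows in the picture. A call takes as long as a camera call.
- masks_of(picture, name): "mask" (384x512 bool, what is visible of it) and "bbox" ([left, top, right, bottom] in pixels, round what is visible of it).
The state is a dict: "time": time; "q": joint angles; "joint_vel": joint speeds; "joint_torque": joint torques, N m; "tool_pos": TCP position; "tcp_rot": TCP orientation; "wrist_force": force on the tool from outside, world axes, zero at the start; "torque": the same for the moment, N m; "width": opening from 0.0 (shut) to 1.0 (fully open); "grip_force": force on a finger pad.
Only numpy, scipy, OpenCV 4.12 (cv2) and the standard library are available. Lean on these libraries where they do the work, as an engineer would, in place of code of your own. Each camera call takes 0.05 s, during which the arm holds its last target. There are 200 camera calls.

## Task

Clear the carver's bench by sorting what lies on it: the two bare-wood carvings go into the plain plywood tray, the two red-lacquered carvings into the blue-felt tray, one carving to a bay and carved side up, and the palm gouge into the steel tool tray. Set each one down flat on the tray's floor, inside the walls - do not drop it in - and leave the lacquer tin and the tape roll where they are.

Things in the scene. Friction and masses are not known exactly. Their poses are not given: they have to be found in the camera images.
- bare_rosette: round carved rosette, pale bare wood, not yet finished; 56 mm across, 14 mm thick (petals 4 to 6 mm prouder), 30 g, lying flat, carved face up. Origin: centre of the flat back; z out of the carved face. Upright rim: pinch across the diameter at any yaw. Starts anywhere in the loose near row.
- bare_scroll: carved double-scroll plaque with round ends, pale bare wood, not yet finished; 64 mm long (its x), 40 mm wide (its y), 14 mm thick (relief 3 to 4 mm prouder), 35 g, lying flat, carved face up. Origin: centre of the flat back; z out of the carved face. Pinch across the width at the middle. Starts anywhere in the loose near row.
- red_rosette: round carved rosette, finished in red lacquer with a gilt centre and gilt dots; 56 mm across, 14 mm thick (petals 4 to 6 mm prouder), 30 g, lying flat, carved face up. Origin: centre of the flat back; z out of the carved face. Upright rim: pinch across the diameter at any yaw. Starts anywhere in the loose near row.
- red_scroll: carved double-scroll plaque with round ends, finished in red lacquer with a gilt eye in each scroll; 64 mm long (its x), 40 mm wide (its y), 14 mm thick (relief 3 to 4 mm prouder), 35 g, lying flat, carved face up. Origin: centre of the flat back; z out of the carved face. Pinch across the width at the middle. Starts anywhere in the loose near row.
- gouge: palm gouge, 134 mm long, 60 g, on the flat side of its brown wooden handle. Origin: mid-length, underside level; x points to the steel edge (x +67 mm), within 0.6 rad of world +y at the start. Handle: bulb x -67 to -35 mm, 26 wide and high; neck x -35 to +1, 20 wide, 23 high; blade at 13 mm height, clear of the bench. Pinch the neck at x -25 (mass centre x -33). Starts anywhere in the near row.
- plain_tray: tray of unlined pale plywood. 122 mm (its x) by 182 mm (its y) outside, 30 mm high, walls 5 mm, fixed to the bench. Origin: centre of the underside; z up. A full-height 4 mm divider at y = 0 makes two bays, each 112 (x) by 84 mm (y), centred at y = +44 and -44 mm; a scroll fits with its length along the tray's y. The floor is 5 mm above the origin. Trays: far row, any order.
- felt_tray: dark brown wooden tray lined with blue felt, for lacquered pieces. 122 mm (its x) by 182 mm (its y) outside, 30 mm high, walls 5 mm, fixed to the bench. Origin: centre of the underside; z up. A full-height 4 mm divider at y = 0 makes two bays, each 112 (x) by 84 mm (y), centred at y = +44 and -44 mm; a scroll fits with its length along the tray's y. The felt floor is 6 mm above the origin.
- tool_tray: grey sheet-steel tray with a black rubber mat, no divider, for tools. 122 mm (its x) by 182 mm (its y) outside, 30 mm high, walls 5 mm, fixed to the bench. Origin: centre of the underside; z up. Inside 112 mm (x) by 172 mm (y), so the gouge fits along its y, either way round. The mat's top is 6 mm above the origin.
- lacquer_tin: lacquer tin with a red-brown band and a wire bail, 70 mm across, 69 mm high (91 mm to the top of the bail), 300 g, standing loose at one end of the rows. Leave it alone. Origin: centre of its underside.
- tape_roll: roll of white masking tape lying flat, 80 mm across, 25 mm high, 80 g, loose at one end of the rows. Leave it alone. Origin: centre of its underside.

How it is judged:
At the end, for the whole second after the job is handed in: Bare pair in the plain tray, red pair in the felt tray, each pair in opposite bays (20 mm or more off the divider), gouge in the tool tray: origins within 50 mm (tray x) and 80 mm (tray y) of the tray centre and under 11 mm above its underside, upright to 0.15 rad, released, at rest (x of bare_rosette in the frame of plain_tray between -0.05 and 0.05 m and y of bare_rosette in the frame of plain_tray between -0.08 and 0.08 m and z of bare_rosette in the frame of plain_tray between 0 and 0.011 m and angle between each of bare_rosette, bare_scroll, red_rosette, red_scroll, gouge's own z axis and vertical below 0.15 rad and linear speed of each of bare_rosette, bare_scroll, red_rosette, red_scroll, gouge below 0.02 m/s and angular speed of each of bare_rosette, bare_scroll, red_rosette, red_scroll, gouge below 0.2 rad/s and x of bare_scroll in the frame of plain_tray between -0.05 and 0.05 m and y of bare_scroll in the frame of plain_tray between -0.08 and 0.08 m and z of bare_scroll in the frame of plain_tray between 0 and 0.011 m and x of red_rosette in the frame of felt_tray between -0.05 and 0.05 m and y of red_rosette in the frame of felt_tray between -0.08 and 0.08 m and z of red_rosette in the frame of felt_tray between 0 and 0.011 m and x of red_scroll in the frame of felt_tray between -0.05 and 0.05 m and y of red_scroll in the frame of felt_tray between -0.08 and 0.08 m and z of red_scroll in the frame of felt_tray between 0 and 0.011 m and x of gouge in the frame of tool_tray between -0.05 and 0.05 m and y of gouge in the frame of tool_tray between -0.08 and 0.08 m and z of gouge in the frame of tool_tray between 0 and 0.011 m and ((y of bare_rosette in the frame of plain_tray above 0.02 m and y of bare_scroll in the frame of plain_tray below -0.02 m) or (y of bare_rosette in the frame of plain_tray below -0.02 m and y of bare_scroll in the frame of plain_tray above 0.02 m)) and ((y of red_rosette in the frame of felt_tray above 0.02 m and y of red_scroll in the frame of felt_tray below -0.02 m) or (y of red_rosette in the frame of felt_tray below -0.02 m and y of red_scroll in the frame of felt_tray above 0.02 m))); the robot touches nothing.
It fails at once if a piece or the gouge is dropped or thrown into its tray (over 0.6 m/s within 28 mm of the tray's underside) ((x of bare_rosette in the frame of plain_tray between -0.056 and 0.056 m and y of bare_rosette in the frame of plain_tray between -0.086 and 0.086 m and z of bare_rosette in the frame of plain_tray below 0.028 m and linear speed of bare_rosette above 0.6 m/s) or (x of bare_scroll in the frame of plain_tray between -0.056 and 0.056 m and y of bare_scroll in the frame of plain_tray between -0.086 and 0.086 m and z of bare_scroll in the frame of plain_tray below 0.028 m and linear speed of bare_scroll above 0.6 m/s) or (x of red_rosette in the frame of felt_tray between -0.056 and 0.056 m and y of red_rosette in the frame of felt_tray between -0.086 and 0.086 m and z of red_rosette in the frame of felt_tray below 0.028 m and linear speed of red_rosette above 0.6 m/s) or (x of red_scroll in the frame of felt_tray between -0.056 and 0.056 m and y of red_scroll in the frame of felt_tray between -0.086 and 0.086 m and z of red_scroll in the frame of felt_tray below 0.028 m and linear speed of red_scroll above 0.6 m/s) or (x of gouge in the frame of tool_tray between -0.056 and 0.056 m and y of gouge in the frame of tool_tray between -0.086 and 0.086 m and z of gouge in the frame of tool_tray below 0.028 m and linear speed of gouge above 0.6 m/s)).
It fails at once if the lacquer tin is pushed more than 20 mm or tipped (distance of lacquer_tin from where it was at the start of the episode above 0.02 m or angle between lacquer_tin's own z axis and vertical above 0.3 rad).
It fails at once if the tape roll is pushed more than 20 mm (distance of tape_roll from where it was at the start of the episode above 0.02 m).
It also fails if it takes over 112 s, if anything falls off the work surface, if the arm or the gripper's body presses on something with over 40 N, if the wrist force passes 120 N, or if a joint passes its speed limit or range.

## Working session

There is one attempt and no reset: what is moved stays moved. The work goes in short steps, Python scripts to look and compute and a tool call to move; the robot and the scene stay as the last step left them, time stands still between calls to the robot, and variables do not carry over. Pictures are saved under pics/ and viewed, at most 14 in all, crops included, and the job is handed in when it is done.

Besides the shell and the picture viewer there is one more tool, called as name(argument=value, ...), one argument or row to a line, values as JSON. drive_tool: Moves the arm, as the interface text tells. Its arguments: {"type":"object","properties":{"rows":{"type":"array"},"force":{"type":"number"}},"required":["rows"]}

```bash
mkdir -p pics; ls
cat > h.py <<'E'
import numpy as np, cv2
from workcell import status, read_camera, workorder, masks_of
def ray(pic,uv,z):
    K=np.array(pic["intrinsics"]);T=np.array(pic["world_from_camera"])
    uv=np.atleast_2d(uv).astype(float)
    d=np.c_[(uv-[K[0,2],K[1,2]])/[K[0,0],K[1,1]],np.ones(len(uv))]*[1,-1,-1]
    d=d@T[:3,:3].T; o=T[:3,3]
    return o+d*((z-o[2])/d[:,2])[:,None]
E
python3 - <<'E'
from h import *
s=status.read_state();print(s)
for n in("top","scene"):
    p=read_camera(n);print(n,p.keys(),p["intrinsics"],p["world_from_camera"])
    cv2.imwrite(f"pics/{n}.png",p["color"][:,:,::-1])
    if n=="top":
        zs=dict(bare_rosette=.014,bare_scroll=.014,red_rosette=.014,red_scroll=.014,gouge=.013,plain_tray=.03,felt_tray=.03,tool_tray=.03,lacquer_tin=.069,tape_roll=.025)
        for k,z in zs.items():
            for m in masks_of(p,k)[:2]:
                c=max(cv2.findContours(m["mask"].astype(np.uint8),0,1)[0],key=len)[:,0]
                w=ray(p,c,z)[:,:2].astype(np.float32)
                print(k,round(m["score"],2),np.round(m["bbox"]),m["mask"].sum(),cv2.minAreaRect(w))
E
```

```text
pics
{'time': 0.0, 'q': array([-1.37688705e+00,  2.64752195e-01,  1.60544331e+00,  1.15598016e-05,
        1.27369368e+00, -3.69397685e-02]), 'joint_vel': array([-2.92917000e-04, -2.56974885e-06, -8.73649768e-04,  1.94091516e-04,
        1.08161892e-03,  8.05036704e-05]), 'joint_torque': array([-1.65728932e-03, -5.15115237e+01, -3.67314684e+01, -2.10682656e-04,
        1.29168096e-02,  1.27498387e-05]), 'tool_pos': array([ 0.15427122, -0.65634913,  0.22992525]), 'tcp_rot': array([-3.11841395e+00, -3.61543110e-01,  2.65338153e-04]), 'wrist_force': array([ 0.56026048, -0.55796794,  0.40288619]), 'torque': array([ 0.03231432,  0.00450306, -0.00528688]), 'grip_force': 0.0, 'width': 0.999498597777553}
top dict_keys(['color', 'intrinsics', 'world_from_camera', 'shot']) [[429.78228345   0.         247.36213618]
 [  0.         429.78228345 184.31312565]
 [  0.           0.           1.        ]] [[ 7.67471425e-03  9.96392981e-01 -8.45110989e-02  4.04296700e-01]
 [-9.99970545e-01  7.64004310e-03 -7.33665402e-04 -1.62158605e-02]
 [-8.53506193e-05  8.45142403e-02  9.96422268e-01  1.26778533e+00
[... 1713 characters left out ...]
lacquer_tin 0.84 [381. 168. 420. 193.] 639 ((0.5206174254417419, -0.4431630074977875), (0.06700864434242249, 0.08943257480859756), 18.820302963256836)
tape_roll 0.81 [ 71. 168. 102. 193.] 375 ((0.5158625841140747, 0.45343002676963806), (0.0758262425661087, 0.08759543299674988), 0.4394209086894989)
scene dict_keys(['color', 'intrinsics', 'world_from_camera', 'shot']) [[449.30007747   0.         264.12107662]
 [  0.         449.30007747 185.93680785]
 [  0.           0.           1.        ]] [[-0.08412551 -0.83435918  0.54476386  1.20200687]
 [ 0.99633412 -0.07895308  0.03293515  0.03129717]
 [ 0.01553104  0.54553751  0.83794249  1.09235693]
 [ 0.          0.          0.          1.        ]]
```

```bash
python3 -c "
import cv2
a=cv2.imread('pics/top.png')[105:255,60:430];cv2.imwrite('pics/t2.png',cv2.resize(a,None,fx=2.16,fy=2.16,interpolation=3))"
```

```text
(no output)
```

View pics/t2.png

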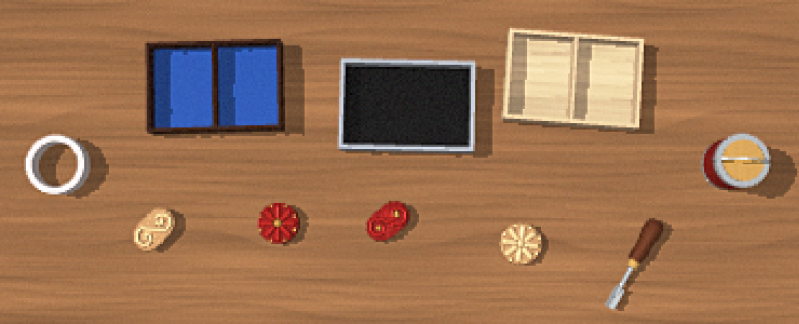

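View pics/scene.png

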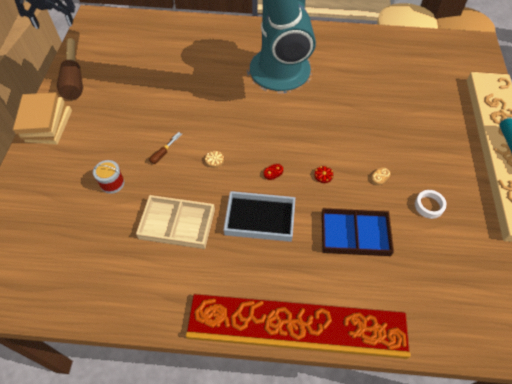

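```bash
cat >> h.py <<'E'
from scipy.spatial.transform import Rotation as Ro
def st():
    s=status.read_state();R=Ro.from_rotvec(s["tcp_rot"]).as_matrix()
    return s,R,np.array(s["tool_pos"])
def plan(xyz,psi=None):
    """turn about tool z (deg) first, then shift in the turned tool axes"""
    s,R,p=st(); cur=np.degrees(np.arctan2(R[1,0],R[0,0])); psi=cur if psi is None else psi
    tz=(cur-psi+180)%360-180
    r=np.radians(psi); R2=np.array([[np.cos(r),np.sin(r),0],[np.sin(r),-np.cos(r),0],[0,0,-1]])
    # residual tilt
    print("t",round(s["time"],2),"p",p.round(4),"psi",round(cur,1),"tilt",np.degrees(np.arccos(-R[2,2])).round(2),
      "q",np.round(s["q"],2),"turn",round(tz,1),"shift",(R2.T@(np.array(xyz)-p)).round(4),"w",round(s["width"],3),"gf",round(s["grip_force"],1),"F",np.round(s["wrist_force"],1))
def wrist():
    s,R,p=st(); pic=read_camera("wrist"); T=np.eye(4);T[:3,:3]=R;T[:3,3]=p
    pic["world_from_camera"]=T@np.array(pic["mount"]); return pic
def meas(pic,name,z,n=1):
    out=[]
    for m in masks_of(pic,name)[:n]:
        c=max(cv2.findContours(m["mask"].astype(np.uint8),0,1)[0],key=len)[:,0]
        w=ray(pic,c,z)[:,:2].astype(np.float32)
        (cx,cy),(a,b),th=cv2.minAreaRect(w)
        if a>b: long=th
        else: long=th+90
        print(name,round(m["score"],2),"bbox",np.round(m["bbox"]),"c",round(cx,4),round(cy,4),"size",round(max(a,b),4),round(min(a,b),4),"long axis deg",round(long,1))
        out.append(m)
    return out
E
python3 -c "
from h import *
plan((.40,-.33,.22),-31.5);print(np.round(read_camera('wrist')['mount'],4))"
```

```text
t 0.6 p [ 0.1544 -0.6571  0.2313] psi 13.2 tilt 0.0 q [-1.38  0.26  1.6   0.    1.27 -0.04] turn 44.7 shift [ 0.0385 -0.4072  0.0113] w 1.001 gf 0.0 F [ 0.1 -0.7 -0.5]
[[ 9.000e-04  9.448e-01  3.276e-01  8.490e-02]
 [ 1.000e+00 -1.300e-03  1.000e-03  0.000e+00]
 [ 1.400e-03  3.276e-01 -9.448e-01 -1.433e-01]
 [ 0.000e+00  0.000e+00  0.000e+00  1.000e+00]]
```

drive_tool(
  rows=[
    [0,0,6.4,0,0,0,1],
    [0,0,6.4,0,0,0,1],
    [0,0,6.4,0,0,0,1],
    [0,0,6.4,0,0,0,1],
    [0,0,6.4,0,0,0,1],
    [0,0,6.4,0,0,0,1],
    [0,0,6.4,0,0,0,1],
  ],
  force=30,
)

```text
time: 1.23
tool_pos: [0.1544, -0.6571, 0.2313]
tcp_rot: [3.021, -0.863, 0.0]
wrist_force: [-0.5, -0.5, -0.3]
width: 0.999
grip_force: 0.0
```

drive_tool(
  rows=[
    [0,0,0,0.0035,-0.037,0.001,1],
    [0,0,0,0.0035,-0.037,0.001,1],
    [0,0,0,0.0035,-0.037,0.001,1],
    [0,0,0,0.0035,-0.037,0.001,1],
    [0,0,0,0.0035,-0.037,0.001,1],
    [0,0,0,0.0035,-0.037,0.001,1],
    [0,0,0,0.0035,-0.037,0.001,1],
    [0,0,0,0.0035,-0.037,0.001,1],
  ],
)

```text
time: 1.9
tool_pos: [0.3341, -0.4181, 0.2236]
tcp_rot: [3.023, -0.855, 0.001]
wrist_force: [1.1, 0.3, 0.3]
width: 0.998
grip_force: 0.0
```

drive_tool(
  rows=[
    [0,0,0,0.0035,-0.037,0.001,1],
    [0,0,0,0.0035,-0.037,0.001,1],
    [0,0,0,0.0035,-0.037,0.001,1],
    [0,0,0,0,0,0,1],
    [0,0,0,0,0,0,1],
  ],
)

```text
time: 2.32
tool_pos: [0.4014, -0.329, 0.2205]
tcp_rot: [3.025, -0.848, 0.0]
wrist_force: [0.3, -1.1, -0.4]
width: 1.001
grip_force: 0.0
```

Run:
```python
from h import *
p=wrist();cv2.imwrite("pics/w1.png",p["color"][:,:,::-1])
meas(p,"gouge",.013,2)
plan((.41,-.335,.1),-31.5)
```

```text
gouge 0.77 bbox [250. 120. 270. 224.] c 0.3882 -0.323 size 0.1329 0.0242 long axis deg 152.7
t 2.42 p [ 0.4002 -0.3308  0.2205] psi -31.5 tilt 0.04 q [-0.74 -0.03  1.95 -0.    1.22  1.38] turn -0.0 shift [ 0.0105 -0.0015  0.1205] w 1.003 gf 0.0 F [ 0.3 -1.3  0.2]
```

View pics/w1.png

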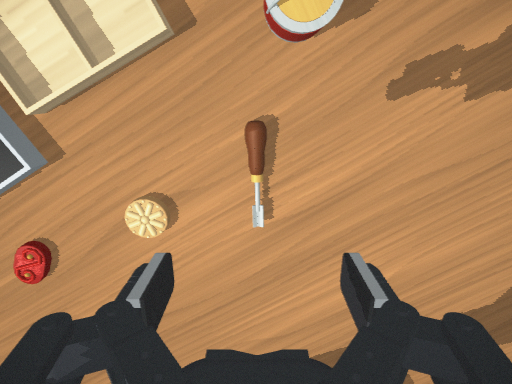

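Run:
```python
from h import *
p=wrist()
m=masks_of(p,"gouge")[0]["mask"]
v,u=np.nonzero(m)
w=ray(p,np.c_[u,v],.013)[:,:2];c=w.mean(0);e=np.linalg.svd(w-c,full_matrices=0)[2][0]
if e[0]>0:e=-e
t=(w-c)@e;mid=c+e*(t.max()+t.min())/2
neck=mid-.025*e
# refine: axis by slices
n=np.array([-e[1],e[0]])
ce=[np.mean(((w-c)@n)[(t>a)&(t<a+.01)]) for a in np.arange(t.min(),t.max()-.01,.01)]
print(np.degrees(np.arctan2(e[1],e[0])),t.max()-t.min(),mid,neck,np.round(np.array(ce)*1e3,1))
plan((*neck,.003),np.degrees(np.arctan2(-e[1],-e[0])))
```

```text
150.42137511141533 0.13306978781452622 [ 0.38843602 -0.31988734] [ 0.410178   -0.33222778] [ 0.1 -0.1  0.3 -0.3 -0.4  0.1  0.3  0.2 -0.1 -0.3  0.2  0.1 -0.2]
t 2.52 p [ 0.3997 -0.3315  0.2204] psi -31.7 tilt 0.03 q [-0.74 -0.02  1.95 -0.    1.22  1.38] turn -2.1 shift [ 0.0094 -0.0045  0.2174] w 1.0 gf 0.0 F [-0.1 -0.3  0.3]
```

drive_tool(
  rows=[
    [0,0,-2.1,0,0,0,0.6],
    [0,0,0,0.0094,-0.0045,0.037,0.6],
    [0,0,0,0,0,0.04,0.6],
    [0,0,0,0,0,0.04,0.6],
    [0,0,0,0,0,0.04,0.6],
    [0,0,0,0,0,0.03,0.6],
    [0,0,0,0,0,0.02,0.6],
    [0,0,0,0,0,0.01,0.6],
  ],
)

```text
time: 3.18
tool_pos: [0.4076, -0.3305, -0.0004]
tcp_rot: [-3.035, 0.802, 0.009]
wrist_force: [-0.6, -0.1, -0.0]
width: 0.6
grip_force: 0.0
```

drive_tool(
  rows=[
    [0,0,0,0,0,0,0.6],
    [0,0,0,0,0,0,0],
    [0,0,0,0,0,0,0],
    [0,0,0,0,0,0,0],
    [0,0,0,0,0,0,0],
    [0,0,0,0,0,0,0],
    [0,0,0,0,0,0,0],
    [0,0,0,0,0,0,0],
  ],
)

```text
time: 3.85
tool_pos: [0.4121, -0.3327, 0.0052]
tcp_rot: [3.036, -0.798, 0.005]
wrist_force: [-1.3, -0.9, 7.3]
width: 0.282
grip_force: 29.9
```

```bash
python3 -c "
from h import *
plan((.6,.008,.12),90)"
```

```text
t 3.85 p [ 0.4121 -0.3327  0.0052] psi -29.5 tilt 0.23 q [-0.73  0.24  2.1  -0.    0.79  1.36] turn -119.5 shift [ 0.3407  0.1879 -0.1148] w 0.282 gf 29.9 F [-1.3 -0.9  7.3]
```

drive_tool(
  rows=[
    [0,0,0,0,0,-0.01,0],
    [0,0,0,0,0,-0.03,0],
    [0,0,0,0,0,-0.04,0],
    [0,0,0,0,0,-0.04,0],
    [0,0,-6,0,0,0,0],
    [0,0,-6,0,0,0,0],
    [0,0,-6,0,0,0,0],
    [0,0,-6,0,0,0,0],
  ],
)

```text
time: 4.52
tool_pos: [0.4107, -0.3308, 0.1242]
tcp_rot: [3.138, -0.142, 0.001]
wrist_force: [0.3, 0.3, -0.3]
width: 0.279
grip_force: 29.6
```

drive_tool(
  rows=[
    [0,0,-6,0,0,0,0],
    [0,0,-6,0,0,0,0],
    [0,0,-6,0,0,0,0],
    [0,0,-6,0,0,0,0],
    [0,0,-6,0,0,0,0],
    [0,0,-6,0,0,0,0],
    [0,0,-6,0,0,0,0],
    [0,0,-6,0,0,0,0],
  ],
)

```text
time: 5.18
tool_pos: [0.4105, -0.3306, 0.1236]
tcp_rot: [-2.924, -1.147, 0.0]
wrist_force: [0.4, -0.0, -1.3]
width: 0.283
grip_force: 29.6
```

drive_tool(
  rows=[
    [0,0,-6,0,0,0,0],
    [0,0,-6,0,0,0,0],
    [0,0,-6,0,0,0,0],
    [0,0,-6,0,0,0,0],
    [0,0,-6,0,0,0,0],
    [0,0,-6,0,0,0,0],
    [0,0,-6,0,0,0,0],
    [0,0,-5.5,0,0,0,0],
  ],
)

```text
time: 5.85
tool_pos: [0.4104, -0.3306, 0.1236]
tcp_rot: [-2.215, -2.227, -0.0]
wrist_force: [-1.1, -0.2, -0.8]
width: 0.283
grip_force: 29.6
```

drive_tool(
  rows=[
    [0,0,0,0.034,0.0185,0,0],
    [0,0,0,0.034,0.0185,0,0],
    [0,0,0,0.034,0.0185,0,0],
    [0,0,0,0.034,0.0185,0,0],
    [0,0,0,0.034,0.0185,0,0],
    [0,0,0,0.034,0.0185,0,0],
    [0,0,0,0.034,0.0185,0,0],
    [0,0,0,0.034,0.0185,0,0],
  ],
)

```text
time: 6.52
tool_pos: [0.5587, -0.057, 0.1238]
tcp_rot: [-2.22, -2.222, -0.0]
wrist_force: [0.9, -0.9, -0.3]
width: 0.284
grip_force: 29.7
```

Run:
```python
from h import *
p=wrist();cv2.imwrite("pics/w2.png",p["color"][:,:,::-1])
meas(p,"tool_tray",.03,1)
plan((.599,.008,.12),90)
```

```text
tool_tray 0.9 bbox [229.  17. 401. 249.] c 0.6001 -0.0149 size 0.1825 0.1226 long axis deg 89.1
t 6.62 p [ 0.5607 -0.0542  0.1242] psi 90.3 tilt 0.16 q [-0.14  0.14  1.95  0.    1.04 -0.15] turn 0.3 shift [0.0622 0.0383 0.0042] w 0.281 gf 29.7 F [ 0.1 -1.3 -0.9]
```

View pics/w2.png

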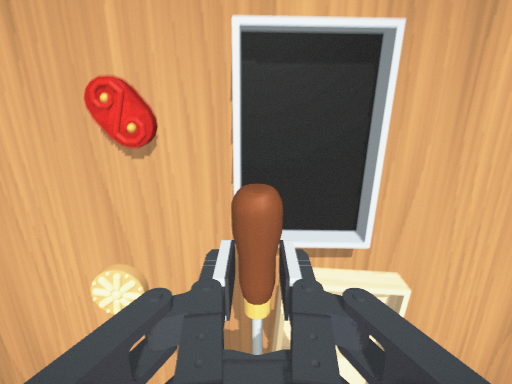

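drive_tool(
  rows=[
    [0,0,0,0.032,0.0195,0,0],
    [0,0,0,0.032,0.0195,0,0],
    [0,0,0,0,0,0,0],
    [0,0,0,0,0,0.03,0],
    [0,0,0,0,0,0.03,0],
    [0,0,0,0,0,0.02,0],
  ],
)

```text
time: 7.12
tool_pos: [0.5958, 0.0046, 0.0415]
tcp_rot: [-2.219, -2.221, 0.003]
wrist_force: [-0.9, -0.0, -1.3]
width: 0.281
grip_force: 29.7
```

```bash
python3 -c "
from h import *
plan((.6,.01,.0115),90)"
```

```text
t 7.12 p [0.5958 0.0046 0.0415] psi 90.1 tilt 0.15 q [-0.03  0.3   1.94 -0.    0.91 -0.03] turn 0.1 shift [0.0054 0.0042 0.03  ] w 0.281 gf 29.7 F [-0.9 -0.  -1.3]
```

drive_tool(
  rows=[
    [0,0,0,0.003,0.002,0,0],
    [0,0,0,0,0,0.01,0],
    [0,0,0,0,0,0.01,0],
    [0,0,0,0,0,0.004,0],
    [0,0,0,0,0,0,0],
  ],
)

```text
time: 7.53
tool_pos: [0.5992, 0.0076, 0.019]
tcp_rot: [-2.221, -2.221, 0.001]
wrist_force: [-0.4, -0.3, -0.9]
width: 0.281
grip_force: 29.7
```

```bash
python3 -c "
from h import *
plan((.6,.01,.0115),90)"
```

```text
t 7.53 p [0.5992 0.0076 0.019 ] psi 90.0 tilt 0.04 q [-0.03  0.34  1.94 -0.    0.87 -0.03] turn 0.0 shift [0.0024 0.0008 0.0075] w 0.281 gf 29.7 F [-0.4 -0.3 -0.9]
```

drive_tool(
  rows=[
    [0,0,0,0,0,0.004,0],
    [0,0,0,0,0,0.003,0],
    [0,0,0,0,0,0,0],
    [0,0,0,0,0,0,0.5],
    [0,0,0,0,0,0,0.5],
    [0,0,0,0,0,0,0.5],
  ],
)

```text
time: 8.03
tool_pos: [0.6, 0.0079, 0.0128]
tcp_rot: [2.22, 2.221, 0.001]
wrist_force: [0.0, 1.1, 0.0]
width: 0.502
grip_force: 0.0
```

drive_tool(
  rows=[
    [0,0,0,0,0,-0.01,0.5],
    [0,0,0,0,0,-0.03,0.5],
    [0,0,0,0,0,-0.04,1],
    [0,0,0,0,0,-0.04,1],
    [0,0,0,0,0,-0.03,1],
    [0,0,0,-0.036,-0.037,0,1],
    [0,0,0,-0.036,-0.037,0,1],
    [0,0,0,-0.036,-0.037,0,1],
  ],
)

```text
time: 8.7
tool_pos: [0.5102, -0.0799, 0.1646]
tcp_rot: [2.216, 2.222, 0.003]
wrist_force: [0.4, -1.9, 1.0]
width: 0.997
grip_force: 0.0
```

drive_tool(
  rows=[
    [0,0,0,-0.036,-0.037,0,1],
    [0,0,0,-0.036,-0.037,0,1],
    [0,0,0,0,0,0,1],
    [0,0,0,0,0,0,1],
  ],
)

```text
time: 9.03
tool_pos: [0.4493, -0.1388, 0.1633]
tcp_rot: [2.225, 2.216, 0.001]
wrist_force: [0.4, 0.4, -0.2]
width: 0.996
grip_force: 0.0
```

Run:
```python
from h import *
p=wrist();cv2.imwrite("pics/w3.png",p["color"][:,:,::-1])
meas(p,"bare_rosette",.014,2);meas(p,"plain_tray",.03,1)
plan((.415,-.172,.004),90)
p=read_camera("top");meas(p,"gouge",.019,1)
meas(p,"plain_tray",.03,1)
```

```text
bare_rosette 0.95 bbox [201. 181. 250. 227.] c 0.4149 -0.1667 size 0.0568 0.0533 long axis deg 89.3
plain_tray 0.97 bbox [363. 180. 512. 319.] c 0.633 -0.2217 size 0.1627 0.1362 long axis deg 86.0
t 9.18 p [ 0.4514 -0.1371  0.1631] psi 90.0 tilt 0.1 q [-0.35 -0.07  2.1   0.    1.11 -0.35] turn 0.0 shift [-0.0349 -0.0364  0.1591] w 1.002 gf 0.0 F [-0.2 -0.3 -0.5]
gouge 0.53 bbox [224. 152. 271. 159.] c 0.5993 0.0099 size 0.0704 0.0237 long axis deg 90.4
plain_tray 0.94 bbox [290. 120. 359. 168.] c 0.636 -0.2395 size 0.189 0.1321 long axis deg 86.3
```

View pics/w3.png

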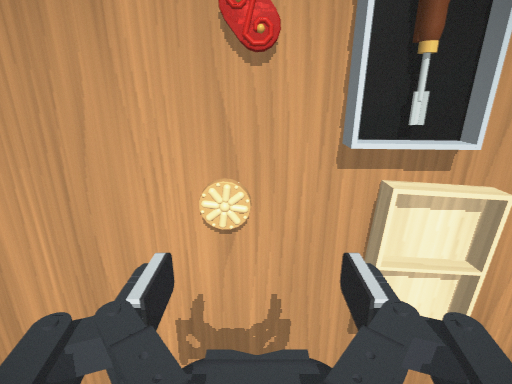

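drive_tool(
  rows=[
    [0,0,0,-0.031,-0.0265,0,1],
    [0,0,0,0,-0.01,0.03,1],
    [0,0,0,0,0,0.04,1],
    [0,0,0,0,0,0.04,1],
    [0,0,0,0,0,0.03,1],
    [0,0,0,0,0,0.012,1],
    [0,0,0,0,0,0.006,1],
    [0,0,0,0,0,0,1],
  ],
)

```text
time: 10.0
tool_pos: [0.4131, -0.1674, 0.0027]
tcp_rot: [-2.217, -2.221, 0.002]
wrist_force: [0.8, 0.5, 0.4]
width: 1.0
grip_force: 0.0
```

Run:
```python
from h import *
plan((.415,-.168,.004),90)
```

```text
t 10.0 p [ 0.4131 -0.1674  0.0027] psi 90.1 tilt 0.21 q [-0.44  0.11  2.27  0.    0.77 -0.44] turn 0.1 shift [-0.0006  0.0019 -0.0013] w 1.0 gf 0.0 F [0.8 0.5 0.4]
```

drive_tool(
  rows=[
    [0,0,0,0,0,0,0],
    [0,0,0,0,0,0,0],
    [0,0,0,0,0,0,0],
    [0,0,0,0,0,0,0],
    [0,0,0,0,0,0,0],
    [0,0,0,0,0,0,0],
  ],
)

```text
time: 10.5
tool_pos: [0.4157, -0.1691, 0.0063]
tcp_rot: [2.219, 2.219, 0.003]
wrist_force: [0.1, 2.0, 5.4]
width: 0.632
grip_force: 30.8
```

drive_tool(
  rows=[
    [0,0,0,0,0,-0.01,0],
    [0,0,0,0,0,-0.03,0],
    [0,0,0,0,0,-0.03,0],
    [0,0,0,0,0,-0.03,0],
    [0,0,4,0,0,0,0],
    [0,0,0,0,0.038,0,0],
    [0,0,0,0,0.038,0,0],
    [0,0,0,0,0.038,0,0],
  ],
)

```text
time: 11.17
tool_pos: [0.529, -0.1767, 0.1063]
tcp_rot: [2.296, 2.141, 0.002]
wrist_force: [0.8, -1.0, 0.7]
width: 0.633
grip_force: 31.8
```

Run:
```python
from h import *
p=wrist();cv2.imwrite("pics/w4.png",p["color"][:,:,::-1])
meas(p,"bare_rosette",.1,1);meas(p,"plain_tray",.03,1)
plan((.639,-.196,.010),86)
```

```text
bare_rosette 0.94 bbox [207. 206. 310. 303.] c 0.529 -0.1827 size 0.0648 0.0589 long axis deg 82.8
plain_tray 0.8 bbox [303. 150. 487. 349.] c 0.6368 -0.2243 size 0.1647 0.1295 long axis deg 86.0
t 11.32 p [ 0.5304 -0.1769  0.1055] psi 86.1 tilt 0.14 q [-0.37  0.16  1.98 -0.    1.   -0.3 ] turn 0.1 shift [-0.0115  0.1097  0.0955] w 0.628 gf 31.8 F [-0.8 -0.2 -1.3]
```

View pics/w4.png

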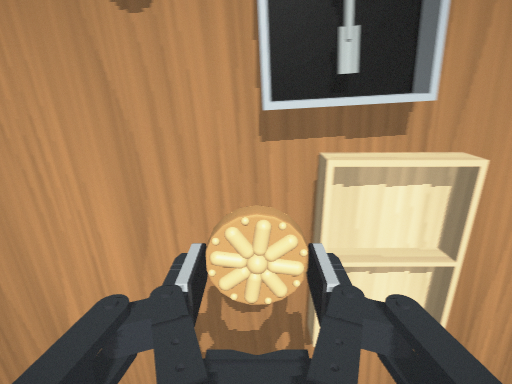

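drive_tool(
  rows=[
    [0,0,0,-0.004,0.037,0,0],
    [0,0,0,-0.004,0.037,0,0],
    [0,0,0,-0.0035,0.036,0,0],
    [0,0,0,0,0,0,0],
    [0,0,0,0,0,0.025,0],
    [0,0,0,0,0,0.025,0],
    [0,0,0,0,0,0.02,0],
    [0,0,0,0,0,0,0],
  ],
)

```text
time: 11.98
tool_pos: [0.6311, -0.1941, 0.0297]
tcp_rot: [-2.291, -2.137, 0.007]
wrist_force: [-1.4, -0.3, -1.8]
width: 0.628
grip_force: 31.9
```

Run:
```python
from h import *
plan((.639,-.196,.012),86)
```

```text
t 11.98 p [ 0.6311 -0.1941  0.0297] psi 86.0 tilt 0.56 q [-0.34  0.42  1.79 -0.    0.94 -0.27] turn 0.0 shift [-0.0014  0.008   0.0177] w 0.628 gf 31.9 F [-1.4 -0.3 -1.8]
```

drive_tool(
  rows=[
    [0,0,0,-0.001,0.006,0,0],
    [0,0,0,0,0,0,0],
    [0,0,0,0,0,0.007,0],
    [0,0,0,0,0,0.007,0],
    [0,0,0,0,0,0,0],
  ],
)

```text
time: 12.4
tool_pos: [0.6419, -0.1968, 0.0198]
tcp_rot: [-2.297, -2.143, 0.001]
wrist_force: [-0.1, 0.3, -1.6]
width: 0.629
grip_force: 31.9
```

Run:
```python
from h import *
plan((.639,-.196,.012),86)
```

```text
t 12.4 p [ 0.6419 -0.1968  0.0198] psi 86.0 tilt 0.04 q [-0.33  0.45  1.77 -0.    0.92 -0.27] turn 0.0 shift [ 0.0006 -0.003   0.0078] w 0.629 gf 31.9 F [-0.1  0.3 -1.6]
```

drive_tool(
  rows=[
    [0,0,0,0,-0.003,0.004,0],
    [0,0,0,0,0,0.003,0],
    [0,0,0,0,0,0,0],
    [0,0,0,0,0,0,0.75],
    [0,0,0,0,0,0,0.75],
    [0,0,0,0,0,0,0.75],
    [0,0,0,0,0,-0.01,0.75],
    [0,0,0,0,0,-0.03,0.75],
  ],
)

```text
time: 13.07
tool_pos: [0.6353, -0.1953, 0.0489]
tcp_rot: [-2.291, -2.137, 0.007]
wrist_force: [-0.9, 0.3, -0.6]
width: 0.747
grip_force: 0.0
```

drive_tool(
  rows=[
    [0,0,0,0,0,-0.04,1],
    [0,0,0,0,0,-0.04,1],
    [0,0,0,0,0,-0.03,1],
    [0,0,-7,0,0,0,1],
    [0,0,-7,0,0,0,1],
    [0,0,-7,0,0,0,1],
    [0,0,-7,0,0,0,1],
  ],
)

```text
time: 13.65
tool_pos: [0.6398, -0.1968, 0.1651]
tcp_rot: [1.701, 2.639, 0.001]
wrist_force: [0.3, -0.1, 0.2]
width: 1.001
grip_force: 0.0
```

drive_tool(
  rows=[
    [0,0,-7,0,0,0,1],
    [0,0,-7,0,0,0,1],
    [0,0,-7,0,0,0,1],
    [0,0,0,0.036,0,0,1],
    [0,0,0,0.036,0,0,1],
    [0,0,0,0.036,0,0,1],
    [0,0,0,0.036,0,0,1],
  ],
)

```text
time: 14.23
tool_pos: [0.5366, -0.0942, 0.1641]
tcp_rot: [1.202, 2.902, 0.0]
wrist_force: [-0.2, -0.2, 0.8]
width: 0.999
grip_force: 0.0
```

drive_tool(
  rows=[
    [0,0,0,0.036,0,0,1],
    [0,0,0,0.036,0,0,1],
    [0,0,0,0.036,0,0,1],
    [0,0,0,0.036,0.006,0,1],
    [0,0,0,0,0,0,1],
    [0,0,0,0,0,0,1],
    [0,0,0,0,0,0,1],
  ],
)

```text
time: 14.82
tool_pos: [0.4407, 0.011, 0.1644]
tcp_rot: [1.199, 2.901, 0.001]
wrist_force: [1.0, 0.3, 0.4]
width: 0.997
grip_force: 0.0
```

Run:
```python
from h import *
p=wrist();cv2.imwrite("pics/w5.png",p["color"][:,:,::-1])
meas(p,"red_scroll",.014,1);meas(p,"red_rosette",.014,1)
plan((.4434,.0093,.005),135)
p=read_camera("top");meas(p,"bare_rosette",.019,1);meas(p,"felt_tray",.03,1)
```

```text
red_scroll 0.6 bbox [237. 149. 278. 206.] c 0.443 0.0109 size 0.0653 0.0401 long axis deg 127.9
red_rosette 0.62 bbox [335.  30. 399. 100.] c 0.4385 0.1571 size 0.0576 0.0532 long axis deg 45.2
t 14.97 p [0.441  0.0103 0.1638] psi 135.0 tilt 0.06 q [-0.03 -0.14  2.16 -0.    1.12 -0.82] turn -0.0 shift [-0.0024  0.001   0.1588] w 0.996 gf 0.0 F [ 0.7 -0.5 -0.6]
bare_rosette 0.62 bbox [299. 134. 322. 154.] c 0.6366 -0.1985 size 0.0538 0.053 long axis deg 179.8
felt_tray 0.77 bbox [127. 122. 191. 169.] c 0.6231 0.2417 size 0.1842 0.1262 long axis deg 92.3
```

View pics/w5.png

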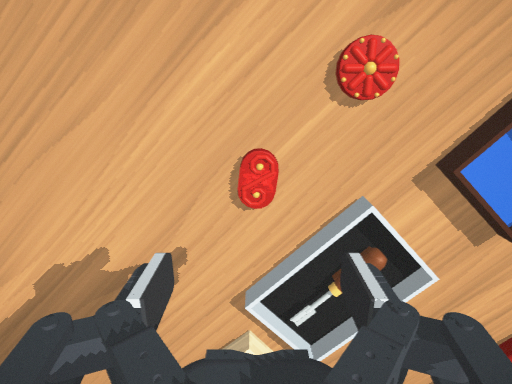

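drive_tool(
  rows=[
    [0,0,7,0,0,0,0.8],
    [0,0,0,0,0.002,0.03,0.8],
    [0,0,0,0,0,0.04,0.8],
    [0,0,0,0,0,0.04,0.8],
    [0,0,0,0,0,0.03,0.8],
    [0,0,0,0,0,0.013,0.8],
    [0,0,0,0,0,0.006,0.8],
    [0,0,0,0,0,0,0.8],
  ],
)

```text
time: 15.78
tool_pos: [0.4402, 0.012, 0.0026]
tcp_rot: [-1.376, -2.82, 0.002]
wrist_force: [-0.0, 0.7, 0.4]
width: 0.804
grip_force: 0.0
```

drive_tool(
  rows=[
    [0,0,0,0,0,0,0.8],
    [0,0,0,0,0,0,0],
    [0,0,0,0,0,0,0],
    [0,0,0,0,0,0,0],
    [0,0,0,0,0,0,0],
    [0,0,0,0,0,0,0],
    [0,0,0,0,0,0,0],
  ],
)

```text
time: 16.37
tool_pos: [0.4433, 0.0122, 0.006]
tcp_rot: [1.375, 2.821, 0.002]
wrist_force: [-1.1, -0.5, 6.6]
width: 0.46
grip_force: 30.7
```

Run:
```python
from h import *
plan((.6265,.197,.1),92)
```

```text
t 16.37 p [0.4433 0.0122 0.006 ] psi 128.0 tilt 0.2 q [-0.03  0.1   2.28 -0.    0.77 -0.69] turn 36.0 shift [ 0.1783  0.1895 -0.094 ] w 0.46 gf 30.7 F [-1.1 -0.5  6.6]
```

drive_tool(
  rows=[
    [0,0,0,0,0,-0.01,0],
    [0,0,0,0,0,-0.03,0],
    [0,0,0,0,0,-0.03,0],
    [0,0,0,0,0,-0.03,0],
    [0,0,6,0,0,0,0],
    [0,0,6,0,0,0,0],
    [0,0,6,0,0,0,0],
  ],
)

```text
time: 16.95
tool_pos: [0.4422, 0.0124, 0.1062]
tcp_rot: [1.807, 2.567, 0.003]
wrist_force: [-0.3, -0.4, -1.1]
width: 0.455
grip_force: 30.5
```

drive_tool(
  rows=[
    [0,0,6,0,0,0,0],
    [0,0,6,0,0,0,0],
    [0,0,6,0,0,0,0],
    [0,0,0,0.027,0.029,0,0],
    [0,0,0,0.027,0.029,0,0],
    [0,0,0,0.027,0.029,0,0],
    [0,0,0,0,0,0,0],
    [0,0,0,0,0,0,0],
  ],
)

```text
time: 17.62
tool_pos: [0.5268, 0.0977, 0.105]
tcp_rot: [2.179, 2.263, 0.001]
wrist_force: [0.1, -0.3, -0.0]
width: 0.456
grip_force: 30.5
```

Run:
```python
from h import *
p=wrist();cv2.imwrite("pics/w6.png",p["color"][:,:,::-1])
meas(p,"felt_tray",.03,1)
plan((.6255,.198,.013),92)
```

```text
felt_tray 0.79 bbox [309.   1. 512. 134.] c 0.6244 0.1983 size 0.1279 0.086 long axis deg 2.2
t 17.72 p [0.5247 0.0962 0.1043] psi 92.1 tilt 0.07 q [ 0.13  0.11  2.03 -0.    1.    0.1 ] turn 0.1 shift [0.0982 0.1043 0.0913] w 0.455 gf 30.5 F [-0.3  1.8 -0.3]
```

View pics/w6.png

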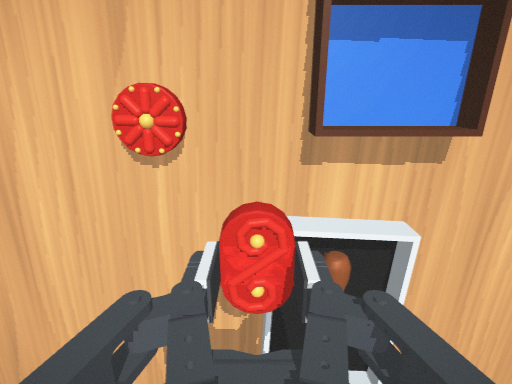

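drive_tool(
  rows=[
    [0,0,0,0.033,0.035,0,0],
    [0,0,0,0.033,0.035,0,0],
    [0,0,0,0.033,0.034,0,0],
    [0,0,0,0,0,0,0],
    [0,0,0,0,0,0,0],
    [0,0,0,0,0,0.03,0],
    [0,0,0,0,0,0.03,0],
    [0,0,0,0,0,0.01,0],
  ],
)

```text
time: 18.38
tool_pos: [0.6091, 0.1837, 0.0312]
tcp_rot: [-2.181, -2.256, 0.008]
wrist_force: [-3.2, 3.5, 10.2]
width: 0.459
grip_force: 33.9
```

drive_tool(
  rows=[
    [0,0,0,0,0,0,0],
    [0,0,0,0,0,0,0],
  ],
)

```text
time: 18.55
tool_pos: [0.6119, 0.1844, 0.0345]
tcp_rot: [-2.182, -2.259, 0.003]
wrist_force: [0.6, -0.1, 0.2]
width: 0.456
grip_force: 33.5
```

Run:
```python
from h import *
plan((.6255,.199,.013),92)
```

```text
t 18.55 p [0.6119 0.1844 0.0345] psi 92.0 tilt 0.1 q [ 0.25  0.38  1.84 -0.    0.92  0.22] turn -0.0 shift [0.0141 0.0141 0.0215] w 0.456 gf 33.5 F [ 0.6 -0.1  0.2]
```

drive_tool(
  rows=[
    [0,0,0,0,0,-0.03,0],
    [0,0,0,0,0,-0.03,0],
    [0,0,0,0.007,0.007,0,0],
    [0,0,0,0.007,0.007,0,0],
    [0,0,0,0,0,0,0],
    [0,0,0,0,0,0,0],
  ],
)

```text
time: 19.05
tool_pos: [0.6261, 0.2001, 0.094]
tcp_rot: [-2.181, -2.261, 0.002]
wrist_force: [0.2, 0.4, -0.9]
width: 0.456
grip_force: 33.5
```

Run:
```python
from h import *
p=wrist();cv2.imwrite("pics/w7.png",p["color"][:,:,::-1])
meas(p,"felt_tray",.03,1)
plan((.6255,.199,.013),92)
```

```text
felt_tray 0.89 bbox [157.   1. 357. 261.] c 0.6249 0.2464 size 0.1814 0.1228 long axis deg 92.2
t 19.15 p [0.6252 0.1997 0.0928] psi 92.0 tilt 0.18 q [ 0.27  0.34  1.77 -0.    1.03  0.24] turn 0.0 shift [-0.0007  0.0003  0.0798] w 0.455 gf 33.5 F [-0.4 -0.4  0.2]
```

View pics/w7.png

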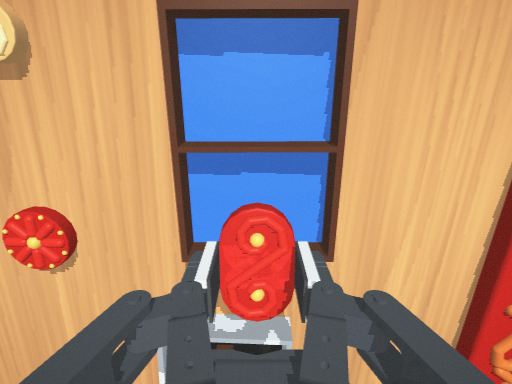

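drive_tool(
  rows=[
    [0,0,0,0.002,0.001,0.02,0],
    [0,0,0,0,0,0.02,0],
    [0,0,0,0,0,0.015,0],
    [0,0,0,0,0,0,0],
    [0,0,0,0,0,0.01,0],
    [0,0,0,0,0,0.006,0],
    [0,0,0,0,0,0,0],
  ],
)

```text
time: 19.73
tool_pos: [0.6266, 0.2018, 0.022]
tcp_rot: [-2.181, -2.259, 0.003]
wrist_force: [-0.1, 0.9, -1.0]
width: 0.451
grip_force: 33.5
```

Run:
```python
from h import *
plan((.6265,.202,.013),92)
```

```text
t 19.73 p [0.6266 0.2018 0.022 ] psi 92.0 tilt 0.12 q [ 0.27  0.43  1.8  -0.    0.91  0.24] turn 0.0 shift [ 0.0002 -0.0001  0.009 ] w 0.451 gf 33.5 F [-0.1  0.9 -1. ]
```

drive_tool(
  rows=[
    [0,0,0,0,0,0.004,0],
    [0,0,0,0,0,0.004,0],
    [0,0,0,0,0,0,0],
    [0,0,0,0,0,0,0.7],
    [0,0,0,0,0,0,0.7],
    [0,0,0,0,0,0,0.7],
    [0,0,0,0,0,-0.01,0.7],
    [0,0,0,0,0,-0.03,0.7],
  ],
)

```text
time: 20.4
tool_pos: [0.6233, 0.201, 0.0511]
tcp_rot: [-2.178, -2.257, 0.013]
wrist_force: [-0.2, -0.6, -0.9]
width: 0.7
grip_force: 0.0
```

drive_tool(
  rows=[
    [0,0,0,0,0,-0.04,1],
    [0,0,0,0,0,-0.04,1],
    [0,0,0,0,0,-0.03,1],
    [0,0,0,-0.008,-0.0375,0,1],
    [0,0,0,-0.008,-0.0375,0,1],
    [0,0,0,-0.008,-0.0375,0,1],
  ],
)

```text
time: 20.9
tool_pos: [0.5158, 0.1742, 0.1675]
tcp_rot: [2.181, 2.259, 0.005]
wrist_force: [-0.2, -0.3, 0.2]
width: 1.004
grip_force: 0.0
```

drive_tool(
  rows=[
    [0,0,0,-0.008,-0.0375,0,1],
    [0,0,0,-0.008,-0.0375,0,1],
    [0,0,0,0,0,0,1],
    [0,0,0,0,0,0,1],
    [0,0,0,0,0,0,1],
  ],
)

```text
time: 21.32
tool_pos: [0.4425, 0.1559, 0.1668]
tcp_rot: [2.181, 2.259, 0.005]
wrist_force: [-0.1, 0.0, 1.0]
width: 0.998
grip_force: 0.0
```

Run:
```python
from h import *
p=wrist();cv2.imwrite("pics/w8.png",p["color"][:,:,::-1])
meas(p,"red_rosette",.014,1);meas(p,"red_scroll",.02,1);meas(p,"bare_scroll",.014,1)
plan((.4405,.156,.005),92)
```

```text
red_rosette 0.77 bbox [228. 144. 277. 202.] c 0.4393 0.1592 size 0.0547 0.0544 long axis deg 46.7
red_scroll 0.65 bbox [419. 110. 470. 174.] c 0.624 0.2001 size 0.0627 0.0474 long axis deg 92.0
bare_scroll 0.59 bbox [230.   0. 280.  24.] c 0.4351 0.3055 size 0.0476 0.0191 long axis deg 2.1
t 21.52 p [0.4431 0.156  0.166 ] psi 92.0 tilt 0.08 q [ 0.29 -0.08  2.1   0.    1.12  0.25] turn 0.0 shift [ 1.00e-04 -2.60e-03  1.61e-01] w 0.996 gf 0.0 F [-0.4  0.2  0.1]
```

View pics/w8.png

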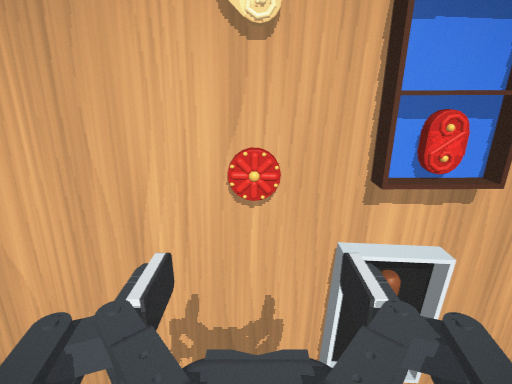

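drive_tool(
  rows=[
    [0,0,0,0.002,-0.0035,0.03,1],
    [0,0,0,0,0,0.04,1],
    [0,0,0,0,0,0.04,1],
    [0,0,0,0,0,0.032,1],
    [0,0,0,0,0,0.013,1],
    [0,0,0,0,0,0.006,1],
    [0,0,0,0,0,0,1],
    [0,0,0,0,0,0,1],
  ],
)

```text
time: 22.18
tool_pos: [0.4392, 0.1578, 0.0048]
tcp_rot: [2.182, 2.26, 0.001]
wrist_force: [0.1, 0.4, 0.5]
width: 0.995
grip_force: 0.0
```

drive_tool(
  rows=[
    [0,0,0,0,0,0,0],
    [0,0,0,0,0,0,0],
    [0,0,0,0,0,0,0],
    [0,0,0,0,0,0,0],
    [0,0,0,0,0,0,0],
    [0,0,0,0,0,0,0],
  ],
)

```text
time: 22.68
tool_pos: [0.4395, 0.158, 0.0063]
tcp_rot: [2.181, 2.259, 0.005]
wrist_force: [-1.2, 0.3, 5.4]
width: 0.633
grip_force: 30.4
```

Run:
```python
from h import *
plan((.6225,.290,.11),92)
```

```text
t 22.68 p [0.4395 0.158  0.0063] psi 92.0 tilt 0.2 q [ 0.29  0.14  2.23 -0.    0.77  0.26] turn 0.0 shift [ 0.1256  0.1875 -0.1037] w 0.633 gf 30.4 F [-1.2  0.3  5.4]
```

drive_tool(
  rows=[
    [0,0,0,0,0,-0.01,0],
    [0,0,0,0,0,-0.03,0],
    [0,0,0,0,0,-0.03,0],
    [0,0,0,0,0,-0.03,0],
    [0,0,0,0.021,0.0313,0,0],
    [0,0,0,0.021,0.0313,0,0],
    [0,0,0,0.021,0.0313,0,0],
    [0,0,0,0.021,0.0313,0,0],
  ],
)

```text
time: 23.35
tool_pos: [0.5618, 0.247, 0.1067]
tcp_rot: [2.181, 2.259, 0.005]
wrist_force: [1.5, 0.3, -0.1]
width: 0.628
grip_force: 31.8
```

drive_tool(
  rows=[
    [0,0,0,0.021,0.0313,0,0],
    [0,0,0,0.021,0.0313,0,0],
    [0,0,0,0,0,0,0],
    [0,0,0,0,0,0,0],
    [0,0,0,0,0,0,0],
  ],
)

```text
time: 23.77
tool_pos: [0.6205, 0.2898, 0.1045]
tcp_rot: [-2.181, -2.26, 0.002]
wrist_force: [0.0, 0.3, -0.5]
width: 0.631
grip_force: 31.8
```

Run:
```python
from h import *
p=wrist();meas(p,"red_rosette",.1,1)
plan((.6233,.290,.014),92)
```

```text
red_rosette 0.63 bbox [206. 202. 308. 307.] c 0.6201 0.2846 size 0.0648 0.059 long axis deg 95.3
t 23.87 p [0.62   0.2892 0.1047] psi 92.0 tilt 0.05 q [ 0.4   0.38  1.7  -0.    1.07  0.37] turn 0.0 shift [0.0007 0.0034 0.0907] w 0.634 gf 31.8 F [-0.1 -0.3 -0.6]
```

drive_tool(
  rows=[
    [0,0,0,0.0007,0.0034,0.025,0],
    [0,0,0,0,0,0.025,0],
    [0,0,0,0,0,0.02,0],
    [0,0,0,0,0,0.01,0],
    [0,0,0,0,0,0,0],
    [0,0,0,0,0,0,0],
  ],
)

```text
time: 24.37
tool_pos: [0.6238, 0.2903, 0.0245]
tcp_rot: [-2.182, -2.26, 0.001]
wrist_force: [0.5, -0.7, 0.4]
width: 0.63
grip_force: 31.8
```

Run:
```python
from h import *
plan((.6233,.290,.013),92)
```

```text
t 24.37 p [0.6238 0.2903 0.0245] psi 92.0 tilt 0.05 q [ 0.4   0.47  1.73 -0.    0.94  0.36] turn 0.0 shift [-0.0003 -0.0005  0.0115] w 0.63 gf 31.8 F [ 0.5 -0.7  0.4]
```

drive_tool(
  rows=[
    [0,0,0,0,0,0.006,0],
    [0,0,0,0,0,0.005,0],
    [0,0,0,0,0,0,0],
    [0,0,0,0,0,0,0.75],
    [0,0,0,0,0,0,0.75],
    [0,0,0,0,0,0,0.75],
    [0,0,0,0,0,-0.01,0.75],
    [0,0,0,0,0,-0.03,0.75],
  ],
)

```text
time: 25.03
tool_pos: [0.6205, 0.2891, 0.0487]
tcp_rot: [-2.179, -2.257, 0.015]
wrist_force: [-1.1, -0.5, -0.4]
width: 0.751
grip_force: 0.0
```

drive_tool(
  rows=[
    [0,0,0,0,0,-0.04,1],
    [0,0,0,0,0,-0.04,1],
    [0,0,0,0,0,-0.03,1],
    [0,0,0,0.0074,-0.0386,0,1],
    [0,0,0,0.0074,-0.0386,0,1],
    [0,0,0,0.0074,-0.0386,0,1],
    [0,0,0,0.0074,-0.0386,0,1],
    [0,0,0,0.0074,-0.0386,0,1],
  ],
)

```text
time: 25.7
tool_pos: [0.4289, 0.3211, 0.1644]
tcp_rot: [2.183, 2.259, 0.002]
wrist_force: [-0.3, 1.3, 0.2]
width: 1.001
grip_force: 0.0
```

drive_tool(
  rows=[
    [0,0,-7,0,0,0,1],
    [0,0,-7,0,0,0,1],
    [0,0,-7,0,0,0,1],
    [0,0,-7,0,0,0,1],
    [0,0,-7,0,0,0,1],
    [0,0,-7,0,0,0,1],
    [0,0,0,0,0,0,1],
    [0,0,0,0,0,0,1],
  ],
)

```text
time: 26.37
tool_pos: [0.4305, 0.3212, 0.1641]
tcp_rot: [1.232, 2.889, 0.002]
wrist_force: [-0.1, -0.6, 0.5]
width: 1.002
grip_force: 0.0
```

Run:
```python
from h import *
p=wrist();cv2.imwrite("pics/w9.png",p["color"][:,:,::-1])
meas(p,"bare_scroll",.014,1);meas(p,"red_rosette",.02,1)
plan((.430,.32,.005),134)
```

```text
bare_scroll 0.85 bbox [243. 142. 278. 204.] c 0.4297 0.3266 size 0.0647 0.0417 long axis deg 133.8
red_rosette 0.88 bbox [331. 285. 355. 327.] c 0.6138 0.2754 size 0.0571 0.0164 long axis deg 158.2
t 26.52 p [0.4304 0.321  0.1636] psi 133.9 tilt 0.03 q [ 0.59  0.06  1.97  0.    1.11 -0.17] turn -0.1 shift [-0.0005 -0.001   0.1586] w 1.001 gf 0.0 F [ 0.6 -0.   0.1]
```

View pics/w9.png

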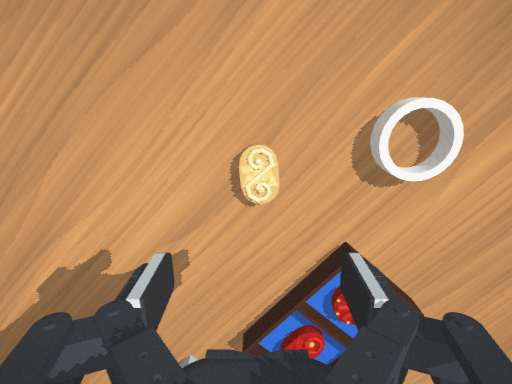

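drive_tool(
  rows=[
    [0,0,0,0.0035,0.0025,0.03,0.8],
    [0,0,0,0,0,0.04,0.8],
    [0,0,0,0,0,0.04,0.8],
    [0,0,0,0,0,0.03,0.8],
    [0,0,0,0,0,0.013,0.8],
    [0,0,0,0,0,0.006,0.8],
    [0,0,0,0,0,0,0.8],
    [0,0,0,0,0,0,0.8],
  ],
)

```text
time: 27.18
tool_pos: [0.4304, 0.3257, 0.005]
tcp_rot: [1.228, 2.891, 0.001]
wrist_force: [0.0, -0.3, 1.0]
width: 0.796
grip_force: 0.0
```

drive_tool(
  rows=[
    [0,0,0,0,0,0,0],
    [0,0,0,0,0,0,0],
    [0,0,0,0,0,0,0],
    [0,0,0,0,0,0,0],
    [0,0,0,0,0,0,0],
    [0,0,0,0,0,0,0],
    [0,0,0,0,0,-0.01,0],
    [0,0,0,0,0,-0.03,0],
  ],
)

```text
time: 27.85
tool_pos: [0.4264, 0.323, 0.0415]
tcp_rot: [-1.225, -2.888, 0.011]
wrist_force: [-0.3, -1.4, -0.6]
width: 0.464
grip_force: 30.1
```

drive_tool(
  rows=[
    [0,0,0,0,0,-0.04,0],
    [0,0,0,0,0,-0.04,0],
    [0,0,6,0,0,0,0],
    [0,0,6,0,0,0,0],
    [0,0,6,0,0,0,0],
    [0,0,6,0,0,0,0],
    [0,0,6,0,0,0,0],
    [0,0,6,0,0,0,0],
  ],
)

```text
time: 28.52
tool_pos: [0.4297, 0.3253, 0.1253]
tcp_rot: [2.067, 2.366, 0.002]
wrist_force: [-0.9, -0.4, -0.7]
width: 0.462
grip_force: 30.2
```

drive_tool(
  rows=[
    [0,0,6,0,0,0,0],
    [0,0,6,0,0,0,0],
    [0,0,0,0,0,0,0],
  ],
)

```text
time: 28.77
tool_pos: [0.4297, 0.3253, 0.1252]
tcp_rot: [2.3, 2.14, 0.001]
wrist_force: [-0.6, 0.1, -0.6]
width: 0.463
grip_force: 30.2
```

Run:
```python
from h import *
plan((.633,-.284,.12),86)
```

```text
t 28.77 p [0.4297 0.3253 0.1252] psi 85.9 tilt 0.05 q [0.6  0.1  2.   0.   1.04 0.67] turn -0.1 shift [-0.5936  0.2453  0.0052] w 0.463 gf 30.2 F [-0.6  0.1 -0.6]
```

drive_tool(
  rows=[
    [0,0,0,-0.033,0.0136,0,0],
    [0,0,0,-0.033,0.0136,0,0],
    [0,0,0,-0.033,0.0136,0,0],
    [0,0,0,-0.033,0.0136,0,0],
    [0,0,0,-0.033,0.0136,0,0],
    [0,0,0,-0.033,0.0136,0,0],
    [0,0,0,-0.033,0.0136,0,0],
    [0,0,0,-0.033,0.0136,0,0],
  ],
)

```text
time: 29.43
tool_pos: [0.5203, 0.0527, 0.1251]
tcp_rot: [2.293, 2.146, 0.001]
wrist_force: [0.1, -0.2, -0.9]
width: 0.463
grip_force: 30.1
```

drive_tool(
  rows=[
    [0,0,0,-0.033,0.0136,0,0],
    [0,0,0,-0.033,0.0136,0,0],
    [0,0,0,-0.033,0.0136,0,0],
    [0,0,0,-0.033,0.0136,0,0],
    [0,0,0,-0.033,0.0136,0,0],
    [0,0,0,-0.033,0.0136,0,0],
    [0,0,0,-0.033,0.0136,0,0],
  ],
)

```text
time: 30.02
tool_pos: [0.5992, -0.1845, 0.125]
tcp_rot: [2.294, 2.146, 0.001]
wrist_force: [0.8, 0.6, -0.9]
width: 0.456
grip_force: 30.1
```

drive_tool(
  rows=[
    [0,0,0,-0.033,0.0136,0,0],
    [0,0,0,-0.033,0.0136,0,0],
    [0,0,0,-0.033,0.0136,0,0],
    [0,0,0,0,0,0,0],
    [0,0,0,0,0,0,0],
    [0,0,0,0,0,0,0],
  ],
)

```text
time: 30.52
tool_pos: [0.6322, -0.284, 0.1242]
tcp_rot: [-2.295, -2.143, -0.0]
wrist_force: [-1.0, 0.8, -0.8]
width: 0.462
grip_force: 30.2
```

Run:
```python
from h import *
p=wrist();cv2.imwrite("pics/w10.png",p["color"][:,:,::-1])
meas(p,"plain_tray",.03,1);meas(p,"bare_rosette",.02,2)
plan((.633,-.284,.013),86)
```

```text
plain_tray 0.79 bbox [176.  14. 347. 246.] c 0.6382 -0.2398 size 0.1821 0.1237 long axis deg 86.1
bare_rosette 0.83 bbox [227.  52. 294. 123.] c 0.6386 -0.1972 size 0.0539 0.0538 long axis deg 22.2
t 30.67 p [ 0.6323 -0.2827  0.1243] psi 86.1 tilt 0.05 q [-0.46  0.38  1.66  0.    1.1  -0.39] turn 0.1 shift [-0.0012  0.0008  0.1113] w 0.457 gf 30.2 F [-0.   0.8 -0.5]
```

View pics/w10.png

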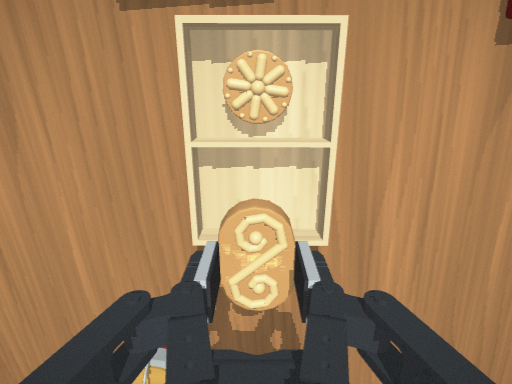

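drive_tool(
  rows=[
    [0,0,0,-0.001,0.003,0.03,0],
    [0,0,0,0,0,0.03,0],
    [0,0,0,0,0,0.02,0],
    [0,0,0,0,0,0,0],
    [0,0,0,0,0,0.015,0],
    [0,0,0,0,0,0.006,0],
    [0,0,0,0,0,0,0],
    [0,0,0,0,0,0,0],
  ],
)

```text
time: 31.33
tool_pos: [0.6361, -0.2855, 0.024]
tcp_rot: [2.296, 2.143, 0.001]
wrist_force: [0.9, -0.6, 0.4]
width: 0.459
grip_force: 30.2
```

Run:
```python
from h import *
plan((.635,-.284,.012),86)
```

```text
t 31.33 p [ 0.6361 -0.2855  0.024 ] psi 86.0 tilt 0.05 q [-0.46  0.48  1.71  0.    0.94 -0.39] turn 0.0 shift [ 0.0014 -0.0012  0.012 ] w 0.459 gf 30.2 F [ 0.9 -0.6  0.4]
```

drive_tool(
  rows=[
    [0,0,0,0.001,0,0.006,0],
    [0,0,0,0,0,0.0055,0],
    [0,0,0,0,0,0,0],
    [0,0,0,0,0,0,0.7],
    [0,0,0,0,0,0,0.7],
    [0,0,0,0,0,0,0.7],
    [0,0,0,0,0,-0.01,0.7],
    [0,0,0,0,0,-0.03,0.7],
  ],
)

```text
time: 32.0
tool_pos: [0.6315, -0.2825, 0.047]
tcp_rot: [-2.29, -2.136, 0.006]
wrist_force: [-0.8, 0.1, -0.9]
width: 0.705
grip_force: 0.0
```

drive_tool(
  rows=[
    [0,0,0,0,0,-0.04,0.7],
    [0,0,0,0,0,-0.04,0.7],
    [0,0,0,0,0,-0.04,0.7],
    [0,0,0,0,-0.04,0,0.7],
    [0,0,0,0,-0.04,0,0.7],
    [0,0,0,0,-0.04,0,0.7],
    [0,0,0,0,-0.04,0,0.7],
    [0,0,0,0,0,0,0.7],
  ],
)

```text
time: 32.67
tool_pos: [0.4678, -0.2709, 0.1701]
tcp_rot: [-2.293, -2.136, 0.006]
wrist_force: [0.5, 1.2, -0.6]
width: 0.701
grip_force: 0.0
```

Run:
```python
from h import *
p=read_camera("top")
for k,z in dict(bare_rosette=.019,bare_scroll=.019,red_rosette=.02,red_scroll=.02,gouge=.019,lacquer_tin=.069,tape_roll=.025).items(): meas(p,k,z,1)
a=p["color"][105:255,60:430,::-1];cv2.imwrite("pics/t3.png",cv2.resize(a,None,fx=2.16,fy=2.16,interpolation=cv2.INTER_LANCZOS4))
```

```text
bare_rosette 0.75 bbox [302. 134. 322. 156.] c 0.6374 -0.1968 size 0.0534 0.0511 long axis deg 153.4
bare_scroll 0.56 bbox [328. 136. 353. 152.] c 0.6357 -0.2852 size 0.0621 0.0387 long axis deg 90.4
red_rosette 0.65 bbox [134. 134. 153. 156.] c 0.623 0.2869 size 0.0549 0.0518 long axis deg 46.3
gouge 0.78 bbox [228. 151. 269. 158.] c 0.6008 0.0085 size 0.0734 0.0267 long axis deg 90.4
tape_roll 0.93 bbox [ 72. 167. 100. 197.] c 0.5152 0.4526 size 0.0816 0.077 long axis deg 46.4
```

View pics/t3.png

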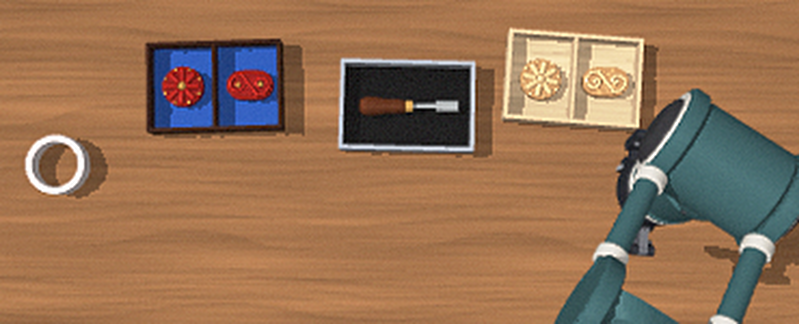

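Run:
```python
from h import *
p=read_camera("scene");meas(p,"lacquer_tin",.04,1)
print(workorder.finish_job())
```

```text
lacquer_tin 0.55 bbox [ 94. 158. 126. 193.] c 0.5231 -0.4482 size 0.1217 0.0733 long axis deg 38.9
the job is handed in; nothing more can be done
None
```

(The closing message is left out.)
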